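Press the go pins of a hole gauge in order

TASK

Check the flange in the hole gauge: with the fingertips, lightly press three of its pins fully home, one after another: first the round pin in the middle, then the square-headed one, then the one with the bar-shaped (T) head. The other round pin, out near the rim, is the no-go and must stay standing. Only push, never grip or pull a pin up, press gently, and leave the loose parts on the fixture and the bench where they are.

Things in the scene. Friction and masses are not known exactly. Their poses are not given: they have to be found in the camera images.
- fixture: Fixed hole gauge: a dark steel base plate 250 x 250 x 20 mm with a steel flange, 200 mm diameter and 14 mm thick, clamped on it. Origin: centre of the plate's underside, on the bench; the flange's top is 34 mm above the origin. Four sliding gauge pins stand in it: one in the middle and three 75 mm from the middle, 120 degrees apart; which outer pin is in which hole varies.
- pin_centre (a joint): Gauge pin with a round dark steel head, 30 mm diameter, 14 mm tall, in the middle of the flange; slides down. 0 = up (start 0 to 0.002), +0.015 = fully home (collar on seat), negative = pulled up. 3 N pushes it; it stays where left. Its head is sprung on the stem: gives above 5 N, 5 mm at 11 N, then hard.
- centre_top (a point): Centre of the top face of the centre pin's head; moves with the pin. 43 mm above its seat's origin at joint 0 (unloaded). The head is 14 mm tall, with a 6 mm gap below it, then a 20 mm diameter, 3 mm collar on the stem that stops on the seat.
- seat_centre: Fixed guide bush, 24 mm diameter, 5 mm tall, with the centre pin in it. Origin: on the pin's axis at the flange's top, z up; turned with the pin's head.
- pin_square (a joint): Gauge pin with a square dark steel head, 34 x 34 mm, 14 mm tall, on one of the three outer holes; slides down. 0 = up (start 0 to 0.002), +0.015 = fully home (collar on seat), negative = pulled up. 3 N pushes it; it stays where left. Its head is sprung on the stem: gives above 5 N, 5 mm at 11 N, then hard.
- square_top (a point): Centre of the top face of the square pin's head; moves with the pin. 43 mm above its seat's origin at joint 0 (unloaded). The head is 14 mm tall, with a 6 mm gap below it, then a 20 mm diameter, 3 mm collar on the stem that stops on the seat.
- seat_square: Fixed guide bush, 24 mm diameter, 5 mm tall, with the square pin in it. Origin: on the pin's axis at the flange's top, z up; turned with the pin's head.
- pin_tee (a joint): Gauge pin with a bar-shaped (T) dark steel head, 60 x 16 mm, 14 mm tall, long along its own x, centred on its stem, on one of the three outer holes; slides down. 0 = up (start 0 to 0.002), +0.015 = fully home (collar on seat), negative = pulled up. 3 N pushes it; it stays where left. Its head is sprung on the stem: gives above 5 N, 5 mm at 11 N, then hard.
- tee_top (a point): Centre of the top face of the tee pin's head; moves with the pin. 43 mm above its seat's origin at joint 0 (unloaded). The head is 14 mm tall, with a 6 mm gap below it, then a 20 mm diameter, 3 mm collar on the stem that stops on the seat.
- seat_tee: Fixed guide bush, 24 mm diameter, 5 mm tall, with the tee pin in it. Origin: on the pin's axis at the flange's top, z up; turned with the pin's head.
- pin_nogo (a joint): Gauge pin with a round dark steel head, 30 mm diameter, 14 mm tall (the no-go pin; it looks like the middle one), but on one of the three outer holes; slides down. 0 = up (start 0 to 0.002), +0.015 = fully home (collar on seat), negative = pulled up. 3 N pushes it; it stays where left. Its head is sprung on the stem: gives above 5 N, 5 mm at 11 N, then hard.
- nogo_top (a point): Centre of the top face of the no-go pin's head; moves with the pin. 43 mm above its seat's origin at joint 0 (unloaded). The head is 14 mm tall, with a 6 mm gap below it, then a 20 mm diameter, 3 mm collar on the stem that stops on the seat.
- seat_nogo: Fixed guide bush, 24 mm diameter, 5 mm tall, with the no-go pin in it. Origin: on the pin's axis at the flange's top, z up; turned with the pin's head.
- flange_a: Loose finished steel flange, 100 mm diameter, 10 mm thick, with a hub 26 mm diameter to 24 mm high, lying on the bench. Origin: centre of its underside. Leave alone.
- flange_b: Loose finished steel flange, 100 mm diameter, 10 mm thick, with a hub 26 mm diameter to 24 mm high, lying on the bench. Origin: centre of its underside. Leave alone.
- flange_c: Loose finished steel flange, 100 mm diameter, 10 mm thick, with a hub 26 mm diameter to 24 mm high, lying on the bench. Origin: centre of its underside. Leave alone.
- bush: Loose brass ring, 32 mm diameter, 22 mm tall, standing on a corner of the fixture's base plate. Origin: centre of its underside. Leave alone.
- plug: Loose steel plug, 26 mm diameter at the foot, 42 mm tall, standing on the diagonally facing corner of the base plate. Origin: centre of its underside. Leave alone.
- caliper: Loose steel caliper, 200 mm long, 4 to 7 mm thick, lying flat on the bench. Origin: middle of its beam, underside. Leave alone.

How it is judged:
By the outcome, as a careful person would: the job done as asked, in the order asked, and still so for the second after the job is handed in, with the robot touching nothing.
It also fails if it takes over 51 s, if anything falls off the work surface, if the arm or the gripper's body presses on something with over 40 N, if the wrist force passes 120 N, or if a joint passes its speed limit or range.

ROBOT

A 6-joint arm with a two-finger parallel gripper is mounted at the origin on the work surface. World frame = base frame: x ahead of the robot, y to its left, z up, the work surface at z = 0. Lengths are in m, angles in rad, forces in N, time in s.
With the tool pointing down it reaches from about 0.35 to 0.85 m from the base axis. Payload 8.1 kg.
Tool frame: the origin (TCP) lies between the finger pads; the fingertips stand 11 mm ahead of it and the grasp point (between the pads) lies 8 mm behind it (robot.tips_ahead is the distance from the TCP to the fingertips, in m); z points along the fingers, y is the line along which they close (so a half turn about z gives the same grasp; the last joint's range is limited). The gripper opens to 93 mm and grips with 3 to 60 N. Pads are 15 mm wide; open, the fingers measure 128 mm over their backs; the gripper's body (75 mm by 188 mm) begins 65 mm behind the grasp point.
Start: joints at [-1.414, 0.13, 1.488, -0, 1.523, -0.085], TCP at [0.144, -0.583, 0.23] pointing down, gripper open.
Joint ranges: [-2.96, 2.96], [-0.89, 2.26], [0.02, 2.5], [-1.34, 4.48], [0, 2.73], [-2.66, 2.66]. Speed limits (rad/s): [2.39, 2.39, 2.79, 3.14, 3.14, 3.14].

INTERFACE

Orientations are given as a rotation vector (axis times angle).
In Python, from plant import robot gives the robot as it stands. The module is installed in compiled form; this text tells all that it offers.
- The arm moves only by the tool move_arm, never from a script. Its argument "deltas" is one flat list of numbers, 7 for each row, row after row: the shift along the tool's x, y, z in m, then the turn, a rotation vector about the tool's x, y, z in rad, then the opening, from 0 (shut) to 1 (fully open). A call has 1 to 12 rows; each row is the pose to reach, as a shift and turn from the pose commanded when the call began, along the tool's axes at that moment; what a row does not reach only later rows make up. A row lasts 1/8 s, in which the tool goes at most 62.5 mm and 10.7 degrees, less where a joint would pass 70% of its speed; a pose out of reach is approached as far as the arm can. A call with a gripper value outside its range is refused whole. The fingers move at their own pace and stop on an object; "squeeze" is the grip in N (left out, the last holds). Time passes only in rows, so rows that repeat a pose let the fingers close. It gives the time, the measured TCP pose, the force, the opening and the grip force at its end, in the units of the state.
- robot.read_state(): the state, without advancing time (a new reading comes with each control period).
- robot.read_camera(name): name is "side" or "top"; returns (picture, depth): 400x640x3 uint8, red, green, blue; 400x640 float32, m along the optical axis (not along the pixel's ray), 0 where there is no reading.
- robot.camera_model(name): a dict with "K" (3x3 intrinsics, pixels), "k1" (the pictures are not rectified: a ray, as slopes to the right and down, at radius r is drawn at 1 + k1 r^2 times it, then the intrinsics apply), "R" (3x3) and "t" (3): a world point X has camera coordinates R X + t. Camera axes: x right, y down, z forward; pixel columns grow to the right and rows downward; lengths in m; the calibration is good to about 2 mm. A picture is of the moment at which its call begins. camera_model takes no time and is no camera call.
- robot.close_job(): hands the job in; it is judged then, once.
Trained networks look in the newest picture that a camera, given by its name, has taken for a name from the list of things; names that differ only in an ending like _2 or _b are one class to them, and where a whole thing is asked for, a point or a joint stands for the part that bears it (a point fixed in the world has none). Each returns a list of dicts, best first, with "confidence" (0 to 1); they miss things now and then, are a little off and sometimes report something else, mostly with a low value. They report only what shows in the picture. A call takes as long as a camera call.
- robot.recognise(camera, label): "uv" ([column, row] in pixels, amid what is visible of it).
The state is a dict: "t": time; "q": joint angles; "dq": joint speeds; "joint_torque": joint torques, N m; "tool_pos": TCP position; "orientation": TCP orientation; "force": force on the tool from outside, world axes, zero at the start; "wrist_torque": the same for the moment, N m; "opening": finger opening in m; "gripper_force": force on a finger pad.
Only numpy, scipy, OpenCV 4.12 (cv2) and the standard library are available. Lean on these libraries where they do the work, as an engineer would, in place of code of your own. Each camera call takes 0.05 s, during which the arm holds its last target. There are 200 camera calls.

## Working session

There is one attempt and no reset: what is moved stays moved. The work goes in short steps, Python scripts to look and compute and a tool call to move; the robot and the scene stay as the last step left them, time stands still between calls to the robot, and variables do not carry over. Pictures are saved under pics/ and viewed, at most 10 in all, crops included, and the job is handed in when it is done.

Besides the shell and the picture viewer there is one more tool, called after "Emit:" as name(argument=value, ...) on one line, values as JSON. move_arm: Moves the arm, as the interface text tells. Its arguments: {"type":"object","properties":{"deltas":{"type":"array","items":{"type":"number"}},"squeeze":{"type":"number"}},"required":["deltas"]}

```bash
mkdir -p pics; cat > h.py <<'E'
import numpy as np, cv2
from plant import robot
def world(cam,uv,depth=None,z=None):
    m=robot.camera_model(cam);K=np.array(m["K"]);R=np.array(m["R"]);t=np.array(m["t"])
    p=cv2.undistortPoints(np.array([[uv]],float),K,np.array([m["k1"],0,0,0.]))[0,0]
    ray=np.array([p[0],p[1],1.])
    c=-R.T@t; d=R.T@ray
    s=depth if z is None else (z-c[2])/d[2]
    return c+s*d
E
python3 - <<'E'
from h import *
s=robot.read_state();print(s["t"],s["tool_pos"],s["orientation"],s["opening"],s["force"],robot.tips_ahead)
for c in("top","side"):
    im,d=robot.read_camera(c);cv2.imwrite(f"pics/{c}0.png",im[...,::-1]);np.save(c+"d.npy",d)
    m=robot.camera_model(c);print(c,-np.array(m["R"]).T@m["t"],m["k1"])
    for l in("fixture","pin_centre","pin_square","pin_tee","pin_nogo","bush","plug"):
        for r in robot.recognise(c,l)[:3]:
            u,v=map(int,np.round(r["uv"]));u=min(max(u,0),639);v=min(max(v,0),399)
            print(l,round(r["confidence"],2),np.round(r["uv"],1),np.round(world(c,r["uv"],d[v,u]),4))
print(robot.read_state()["t"])
E
```

```text
0.0 [ 0.14364653 -0.58198987  0.22857819] [-3.11680672e+00 -3.78713539e-01  5.58367904e-05] 0.09301155374241925 [ 0.01951917 -0.10247648  0.33283646] 0.011
top [0.48448974 0.01142939 1.04473491] 0.008464335982716007
fixture 0.6 [331.4 185.4] [ 0.5829 -0.0289  0.0733]
pin_centre 0.63 [332.3 178.6] [ 0.6007 -0.0314  0.0756]
pin_square 0.73 [337.7 206.7] [ 0.5261 -0.0447  0.0743]
pin_square 0.54 [308.5 172.1] [0.6187 0.0314 0.0761]
pin_tee 0.58 [309.1 172. ] [0.619  0.0298 0.0754]
pin_nogo 0.72 [336.2 182. ] [ 0.5914 -0.0415  0.0777]
pin_nogo 0.52 [353.3 165.4] [ 0.6354 -0.0877  0.0756]
bush 0.54 [350.7 231. ] [ 0.4609 -0.0811  0.0403]
bush 0.47 [462.6 175.8] [ 0.613  -0.4057  0.0064]
plug 0.58 [314.7 129.4] [ 7.528e-01  1.390e-02 -5.000e-04]
side [0.20209779 0.89179406 0.60883716] 0.026133581032791023
fixture 0.81 [315.4 212.5] [0.5643 0.0112 0.0307]
fixture 0.41 [292.4 204.7] [0.615  0.0585 0.0733]
fixture 0.38 [225.2 300.1] [0.6266 0.3938 0.0112]
pin_centre 0.58 [339.6 196.4] [ 0.5041 -0.0328  0.0734]
pin_square 0.74 [294.7 201.4] [0.6175 0.0372 0.0722]
pin_square 0.52 [338.6 196.8] [ 0.5088 -0.0376  0.0687]
pin_nogo 0.66 [343.8 170.1] [ 0.5984 -0.3692 -0.0029]
bush 0.46 [357.9 201.8] [ 0.46   -0.0782  0.0392]
0.8
```

View pics/top0.png

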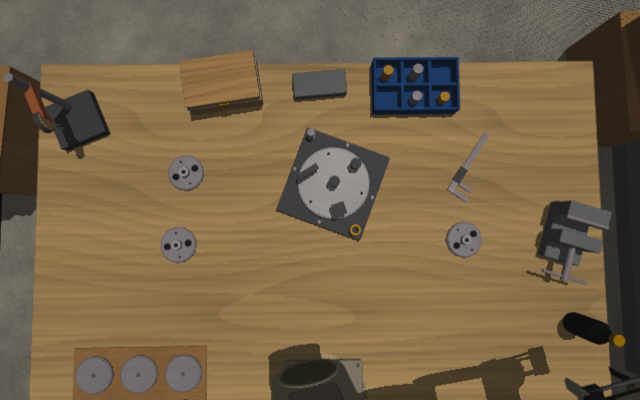

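View pics/side0.png

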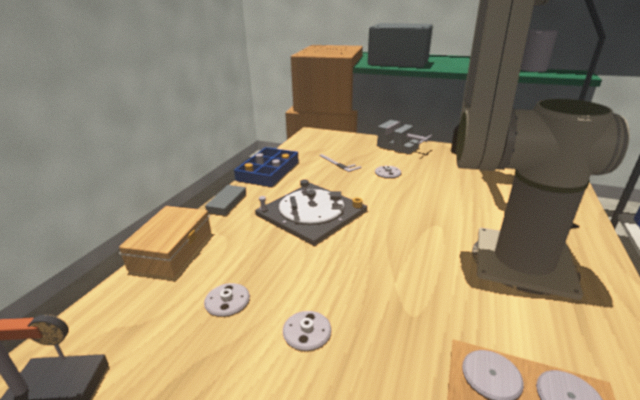

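The top view shows the fixture with the centre pin near (333,183), the square near (338,210), the T near (308,172) and the no-go near (355,165). Next I segment the heads by depth.

```bash
python3 - <<'E'
from h import *
d=np.load("topd.npy");im=cv2.imread("pics/top0.png")
m=robot.camera_model("top");K=np.array(m["K"]);R=np.array(m["R"]);t=np.array(m["t"])
print(np.round(K,1).tolist(),np.round(R,3).tolist())
v,u=np.mgrid[100:260,260:410]
p=cv2.undistortPoints(np.stack([u,v],-1).reshape(-1,1,2).astype(float),K,np.array([m["k1"],0,0,0.]))[:,0]
P=((np.c_[p,np.ones(len(p))]*d[100:260,260:410].reshape(-1,1))-t)@R
Z=P[:,2].reshape(v.shape);P=P.reshape(*v.shape,3)
mask=((Z>.062)&(Z<.09)).astype(np.uint8)
n,l,st,c=cv2.connectedComponentsWithStats(mask,connectivity=4)
for i in range(1,n):
    if st[i,4]<12: continue
    q=P[l==i]; q=q[q[:,2]>np.median(q[:,2])-.004]
    xy=q[:,:2]; w,V=np.linalg.eigh(np.cov(xy.T))
    print(st[i,4],c[i]+[260,100],"mean",q.mean(0).round(4),"med z",np.median(q[:,2]).round(4),"rect",np.round(cv2.minAreaRect((xy*1000).astype(np.float32))[1:][0],0),"ang",np.degrees(np.arctan2(V[1,1],V[0,1])).round(1),np.sqrt(w).round(4))
fl=((Z>.028)&(Z<.040)).astype(np.uint8)
crop=cv2.resize(im[120:250,270:400],None,fx=4.5,fy=4.5,interpolation=cv2.INTER_CUBIC);cv2.imwrite("pics/crop1.png",crop)
g=cv2.cvtColor(im,cv2.COLOR_BGR2GRAY)
fm=(g>120)&(np.pad(fl,((100,140),(260,230)))>0);n,l,st,c=cv2.connectedComponentsWithStats(fm.astype(np.uint8));i=1+st[1:,4].argmax()
cn=cv2.convexHull(np.argwhere(l==i)[:,::-1].astype(np.int32));e=cv2.fitEllipse(cn);print(e,world("top",e[0],z=.034))
E
```

```text
[[367.9, 0.0, 320.5], [0.0, 367.9, 200.8], [0.0, 0.0, 1.0]] [[-0.012, -1.0, 0.011], [-0.998, 0.011, -0.06], [0.059, -0.011, -0.998]]
100 [355.23 162.9 ] mean [ 0.6425 -0.0934  0.0763] med z 0.0764 rect [26. 28.] ang 172.7 [0.0073 0.0073]
146 [307.45205479 170.89726027] mean [0.6222 0.0347 0.0765] med z 0.0765 rect [16. 60.] ang 122.3 [0.0047 0.0176]
103 [333.83495146 180.65048544] mean [ 0.5955 -0.0357  0.0757] med z 0.0754 rect [27. 29.] ang -171.4 [0.0074 0.0077]
171 [338.62573099 208.47368421] mean [ 0.5215 -0.0474  0.0764] med z 0.0765 rect [33. 34.] ang 115.1 [0.0098 0.0099]
((333.2945251464844, 182.51165771484375), (69.96543884277344, 70.19794464111328), 139.79722595214844) [ 0.59484192 -0.03587182  0.034     ]
```

View pics/crop1.png

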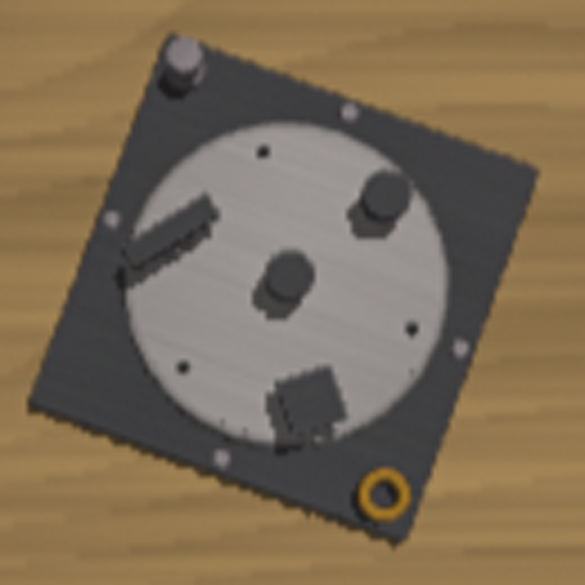

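The four heads agree with the geometry: tops at about 0.076 m, and outer pins 74–75 mm from the middle. Now I work out the moves.

```bash
cat >> h.py <<'E'
from scipy.spatial.transform import Rotation as Ro
T=dict(c=[.5955,-.0357],s=[.5215,-.0474],t=[.6222,.0347])
def to(k,tipz):
    s=robot.read_state();g=np.r_[T[k],tipz+robot.tips_ahead]
    return k,tipz,(Ro.from_rotvec(s["orientation"]).inv().apply(g-s["tool_pos"])*1000).round(1),"F",np.round(s["force"],2),"t",s["t"]
E
python3 -c "
from h import *
print(to('c',.11))
s=robot.read_state();Rm=Ro.from_rotvec(s['orientation']).as_matrix();print(Rm.round(4))"
```

```text
('c', 0.11, array([ 569.6, -422.8,  108.6]), 'F', array([-0.07,  0.28, -0.25]), 't', 0.8)
[[ 9.709e-01  2.394e-01  0.000e+00]
 [ 2.394e-01 -9.709e-01 -1.000e-04]
 [ 0.000e+00  1.000e-04 -1.000e+00]]
```

Emit:
move_arm(deltas=[0.0475, -0.035, 0, 0, 0, 0, 0, 0.095, -0.07, 0, 0, 0, 0, 0, 0.1425, -0.1055, 0, 0, 0, 0, 0, 0.19, -0.141, 0, 0, 0, 0, 0, 0.2375, -0.176, 0, 0, 0, 0, 0, 0.285, -0.211, 0, 0, 0, 0, 0, 0.3325, -0.2465, 0, 0, 0, 0, 0, 0.38, -0.282, 0, 0, 0, 0, 0, 0.4275, -0.317, 0, 0, 0, 0, 0, 0.475, -0.352, 0, 0, 0, 0, 0, 0.522, -0.387, 0, 0, 0, 0, 0, 0.5696, -0.4228, 0, 0, 0, 0, 0], squeeze=5)

```text
t: 2.3
tool_pos: [0.5966, -0.034, 0.2299]
orientation: [3.118, 0.379, 0.001]
force: [1.2, -0.9, -0.6]
opening: 0.0001
gripper_force: 0.0
```

```bash
python3 -c "
from h import *
print(to('c',.09),robot.read_state()['opening'])"
```

```text
('c', 0.09, array([ -1.5,   1.3, 128.9]), 'F', array([ 1.21, -0.9 , -0.55]), 't', 2.3) 9.317955235994168e-05
```

Emit:
move_arm(deltas=[0, 0, 0.04, 0, 0, 0, 0, 0, 0, 0.08, 0, 0, 0, 0, 0, 0, 0.11, 0, 0, 0, 0, 0, 0, 0.128, 0, 0, 0, 0, 0, 0, 0.128, 0, 0, 0, 0, 0, 0, 0.128, 0, 0, 0, 0])

```text
t: 3.05
tool_pos: [0.5965, -0.0359, 0.1033]
orientation: [3.118, 0.379, 0.004]
force: [0.4, 0.4, 0.4]
opening: 0.0004
gripper_force: 0.0
```

```bash
python3 - <<'E'
from h import *
print(to('c',.066),robot.read_state()['tool_pos'])
im,d=robot.read_camera("side");cv2.imwrite("pics/s1.png",cv2.resize(im[130:260,230:400,::-1],None,fx=4,fy=4,interpolation=cv2.INTER_CUBIC))
E
```

```text
('c', 0.066, array([-1. , -0.4, 26.3]), 'F', array([0.37, 0.36, 0.4 ]), 't', 3.05) [ 0.59653774 -0.03586024  0.10329294]
```

View pics/s1.png

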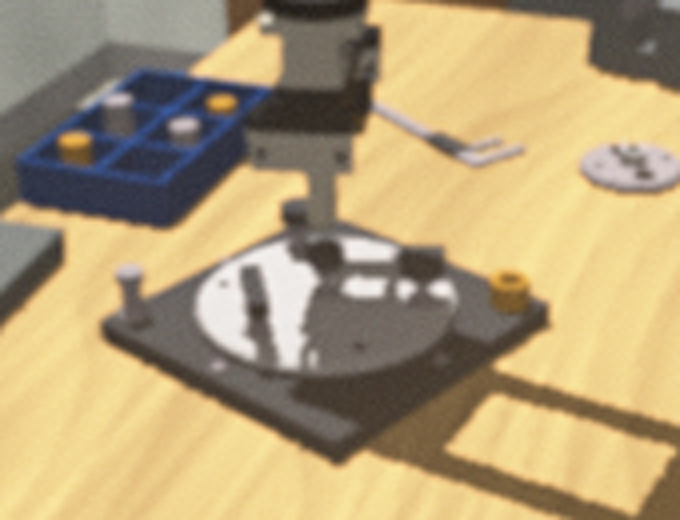

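The closed fingertips sit just above the centre pin's head at about (322,245) in the crop. I now descend and slow down near contact.

Emit:
move_arm(deltas=[0, 0, 0.006, 0, 0, 0, 0, 0, 0, 0.012, 0, 0, 0, 0, 0, 0, 0.015, 0, 0, 0, 0, 0, 0, 0.017, 0, 0, 0, 0, 0, 0, 0.019, 0, 0, 0, 0, 0, 0, 0.021, 0, 0, 0, 0, 0, 0, 0.023, 0, 0, 0, 0, 0, 0, 0.025, 0, 0, 0, 0, 0, 0, 0.026, 0, 0, 0, 0, 0, 0, 0.027, 0, 0, 0, 0])

```text
t: 4.35
tool_pos: [0.5955, -0.0357, 0.0746]
orientation: [-3.119, -0.379, 0.0]
force: [-2.2, 0.7, 1.8]
opening: 0.0007
gripper_force: 1.2
```

Emit:
move_arm(deltas=[0, 0, 0.001, 0, 0, 0, 0, 0, 0, 0.002, 0, 0, 0, 0, 0, 0, 0.002, 0, 0, 0, 0])

```text
t: 4.72
tool_pos: [0.5956, -0.0357, 0.0729]
orientation: [3.119, 0.379, 0.0]
force: [-2.4, 0.5, 4.8]
opening: 0.0007
gripper_force: 2.6
```

```bash
cat > f.py <<'E'
from h import *
F=[]
for i in range(4):
    robot.read_camera("top");s=robot.read_state();F.append(np.r_[s["force"],s["tool_pos"][2]-.011])
print(np.round(F,4),s["t"])
E
python3 f.py
```

```text
[[-3.2754 -0.0842  4.6924  0.062 ]
 [-2.9819 -0.0378  5.195   0.062 ]
 [-2.7537  0.6831  5.7021  0.062 ]
 [-3.4046  0.5429  5.5399  0.062 ]] 4.925
```

Emit:
move_arm(deltas=[0, 0, 0.001, 0, 0, 0, 0, 0, 0, 0.002, 0, 0, 0, 0, 0, 0, 0.002, 0, 0, 0, 0])

```text
t: 5.3
tool_pos: [0.5956, -0.0357, 0.0712]
orientation: [3.119, 0.379, 0.0]
force: [-3.9, 0.2, 5.9]
opening: 0.0003
gripper_force: 3.6
```

```bash
python3 f.py
```

```text
[[-4.3313  0.8831  6.1512  0.0602]
 [-4.4411  0.5742  7.2164  0.0603]
 [-4.4539  0.0968  7.8399  0.0603]
 [-3.9822  0.0822  6.7759  0.0603]] 5.5
```

The force now rises by about 1 N per mm, so the collar is on its seat. Lift and check.

Emit:
move_arm(deltas=[0, 0, -0.01, 0, 0, 0, 0, 0, 0, -0.045, 0, 0, 0, 0, 0, 0, -0.045, 0, 0, 0, 0, 0, 0, -0.045, 0, 0, 0, 0])

```text
t: 6.0
tool_pos: [0.5955, -0.0357, 0.1155]
orientation: [3.119, 0.379, 0.001]
force: [0.0, 0.4, -0.6]
opening: 0.0007
gripper_force: 0.0
```

```bash
python3 -c "
from h import *
print(to('s',.092))"; python3 f.py
```

```text
('s', 0.092, array([-74.7,  -6.3,  12.4]), 'F', array([ 0.  ,  0.44, -0.6 ]), 't', 6.0)
[[-0.4158 -0.4699  0.0575  0.1037]
 [ 0.4846  0.478   0.1306  0.1034]
 [-0.1805  0.1551  0.4694  0.1033]
 [ 0.0943 -0.8454 -0.3047  0.1034]] 6.2
```

Tip now at 0.1034. Move over the square pin and down to tip 0.080.

Emit:
move_arm(deltas=[-0.025, -0.002, 0, 0, 0, 0, 0, -0.05, -0.004, 0, 0, 0, 0, 0, -0.0747, -0.0063, 0, 0, 0, 0, 0, -0.0747, -0.0063, 0.004, 0, 0, 0, 0, -0.0747, -0.0063, 0.014, 0, 0, 0, 0, -0.0747, -0.0063, 0.023, 0, 0, 0, 0, -0.0747, -0.0063, 0.023, 0, 0, 0, 0, -0.0747, -0.0063, 0.023, 0, 0, 0, 0])

```text
t: 7.2
tool_pos: [0.5216, -0.0474, 0.0925]
orientation: [-3.118, -0.379, 0.001]
force: [-0.8, 0.6, 0.7]
opening: 0.0006
gripper_force: 0.0
```

```bash
python3 -c "
from h import *
print(to('s',.062))"
```

```text
('s', 0.062, array([-0.1,  0. , 19.5]), 'F', array([-0.78,  0.56,  0.72]), 't', 7.2)
```

Emit:
move_arm(deltas=[0, 0, 0.003, 0, 0, 0, 0, 0, 0, 0.005, 0, 0, 0, 0, 0, 0, 0.007, 0, 0, 0, 0, 0, 0, 0.009, 0, 0, 0, 0, 0, 0, 0.011, 0, 0, 0, 0, 0, 0, 0.013, 0, 0, 0, 0, 0, 0, 0.015, 0, 0, 0, 0, 0, 0, 0.017, 0, 0, 0, 0, 0, 0, 0.018, 0, 0, 0, 0, 0, 0, 0.019, 0, 0, 0, 0, 0, 0, 0.019, 0, 0, 0, 0])

```text
t: 8.57
tool_pos: [0.5214, -0.0475, 0.0735]
orientation: [-3.119, -0.379, 0.0]
force: [0.4, -0.7, 0.3]
opening: 0.0005
gripper_force: 0.6
```

```bash
python3 f.py
```

```text
[[ 1.0574 -0.0306  0.6312  0.0625]
 [ 0.3336 -0.6217  0.9164  0.0625]
 [ 0.1396  0.7667  0.8318  0.0625]
 [ 0.2951  0.0797  1.1025  0.0625]] 8.775
```

Emit:
move_arm(deltas=[0, 0, 0.001, 0, 0, 0, 0, 0, 0, 0.002, 0, 0, 0, 0, 0, 0, 0.003, 0, 0, 0, 0, 0, 0, 0.003, 0, 0, 0, 0])

```text
t: 9.28
tool_pos: [0.5216, -0.0475, 0.0712]
orientation: [3.119, 0.379, 0.0]
force: [-2.1, 0.6, 7.8]
opening: 0.0004
gripper_force: 3.6
```

```bash
python3 f.py
```

```text
[[-2.239   0.0115  7.5137  0.0602]
 [-2.6392  0.2443  7.1384  0.0602]
 [-2.2557 -0.0618  6.7885  0.0602]
 [-2.0409 -0.3094  6.3919  0.0602]] 9.475
```

The square pin is home: about 7 N at tip 0.0602, the same as the centre pin. Lift clear.

Emit:
move_arm(deltas=[0, 0, -0.01, 0, 0, 0, 0, 0, 0, -0.045, 0, 0, 0, 0, 0, 0, -0.045, 0, 0, 0, 0, 0, 0, -0.045, 0, 0, 0, 0])

```text
t: 9.98
tool_pos: [0.5212, -0.0474, 0.1153]
orientation: [-3.119, -0.379, 0.001]
force: [-0.2, 0.4, 0.3]
opening: 0.0007
gripper_force: 0.0
```

```bash
python3 -c "
from h import *
print(to('t',.08))"
```

```text
('t', 0.08, array([117.8, -55.5,  24.3]), 'F', array([-0.23,  0.4 ,  0.3 ]), 't', 9.975)
```

Emit:
move_arm(deltas=[0.03, -0.014, 0, 0, 0, 0, 0, 0.06, -0.028, 0, 0, 0, 0, 0, 0.09, -0.042, 0, 0, 0, 0, 0, 0.1178, -0.0555, 0, 0, 0, 0, 0, 0.1178, -0.0555, 0, 0, 0, 0, 0, 0.1178, -0.0555, 0.01, 0, 0, 0, 0, 0.1178, -0.0555, 0.023, 0, 0, 0, 0, 0.1178, -0.0555, 0.023, 0, 0, 0, 0, 0.1178, -0.0555, 0.023, 0, 0, 0, 0])

```text
t: 11.1
tool_pos: [0.6222, 0.0343, 0.0925]
orientation: [-3.119, -0.378, 0.001]
force: [0.1, 0.0, 0.0]
opening: 0.0004
gripper_force: 0.0
```

```bash
python3 -c "
from h import *
print(to('t',.062))"
```

```text
('t', 0.062, array([ 0.1, -0.4, 19.5]), 'F', array([0.08, 0.03, 0.03]), 't', 11.1)
```

Emit:
move_arm(deltas=[0, 0, 0.003, 0, 0, 0, 0, 0, 0, 0.005, 0, 0, 0, 0, 0, 0, 0.007, 0, 0, 0, 0, 0, 0, 0.009, 0, 0, 0, 0, 0, 0, 0.011, 0, 0, 0, 0, 0, 0, 0.013, 0, 0, 0, 0, 0, 0, 0.015, 0, 0, 0, 0, 0, 0, 0.017, 0, 0, 0, 0, 0, 0, 0.018, 0, 0, 0, 0, 0, 0, 0.019, 0, 0, 0, 0, 0, 0, 0.02, 0, 0, 0, 0, 0, 0, 0.02, 0, 0, 0, 0])

```text
t: 12.6
tool_pos: [0.6227, 0.0347, 0.073]
orientation: [3.119, 0.379, 0.001]
force: [-0.5, -0.8, 4.3]
opening: 0.0005
gripper_force: 2.5
```

```bash
python3 f.py
```

```text
[[-0.2368 -0.0302  5.0163  0.062 ]
 [-0.51    0.744   4.3876  0.062 ]
 [ 0.5771 -0.221   4.9371  0.0621]
 [-1.2618 -0.7491  4.9833  0.0621]] 12.8
```

Emit:
move_arm(deltas=[0, 0, 0.001, 0, 0, 0, 0, 0, 0, 0.002, 0, 0, 0, 0, 0, 0, 0.002, 0, 0, 0, 0])

```text
t: 13.18
tool_pos: [0.6228, 0.0347, 0.0713]
orientation: [3.119, 0.379, 0.001]
force: [-1.7, -1.8, 6.8]
opening: 0.0003
gripper_force: 3.5
```

```bash
python3 f.py
```

```text
[[-1.5062 -0.1418  7.0392  0.0603]
 [-1.265  -0.3766  7.9896  0.0603]
 [-1.4176 -0.1186  7.3258  0.0603]
 [-1.2283  0.3276  6.7754  0.0604]] 13.375
```

Emit:
move_arm(deltas=[0, 0, -0.01, 0, 0, 0, 0, 0, 0, -0.05, 0, 0, 0, 0, 0, 0, -0.1, 0, 0, 0, 0, 0, 0, -0.15, 0, 0, 0, 0, -0.02, 0.05, -0.15, 0, 0, 0, 0, -0.04, 0.1, -0.15, 0, 0, 0, 0, -0.06, 0.15, -0.15, 0, 0, 0, 0, -0.08, 0.2, -0.15, 0, 0, 0, 0, -0.1, 0.25, -0.15, 0, 0, 0, 0, -0.11, 0.3, -0.15, 0, 0, 0, 0, -0.12, 0.35, -0.15, 0, 0, 0, 0, -0.12, 0.35, -0.15, 0, 0, 0, 0])

```text
t: 14.88
tool_pos: [0.5884, -0.3373, 0.2196]
orientation: [-3.119, -0.372, 0.003]
force: [0.8, 0.7, -0.3]
opening: 0.0004
gripper_force: 0.0
```

```bash
python3 - <<'E'
from h import *
im,d=robot.read_camera("top");cv2.imwrite("pics/top2.png",cv2.resize(im[110:250,260:410,::-1],None,fx=4,fy=4,interpolation=cv2.INTER_CUBIC))
d0=np.load("topd.npy")
for n,(u,v) in dict(c=(334,181),s=(339,208),t=(307,171),nogo=(355,163),plug=(310,133),bush=(355,229)).items():
    f=lambda D:np.median(D[v-2:v+3,u-2:u+3]);print(n,np.round((f(d)-f(d0))*1000,1),"z",world("top",(u,v),f(d))[2].round(4))
s=robot.read_state();print(s["t"],s["tool_pos"],s["force"])
E
```

```text
c 13.0 z 0.0628
s 13.8 z 0.0629
t 14.6 z 0.062
nogo 0.5 z 0.0762
plug 0.7 z 0.0618
bush -0.1 z 0.0195
14.925 [ 0.58890433 -0.33521336  0.21969211] [-0.33553679  0.49575536  0.25779372]
```

View pics/top2.png

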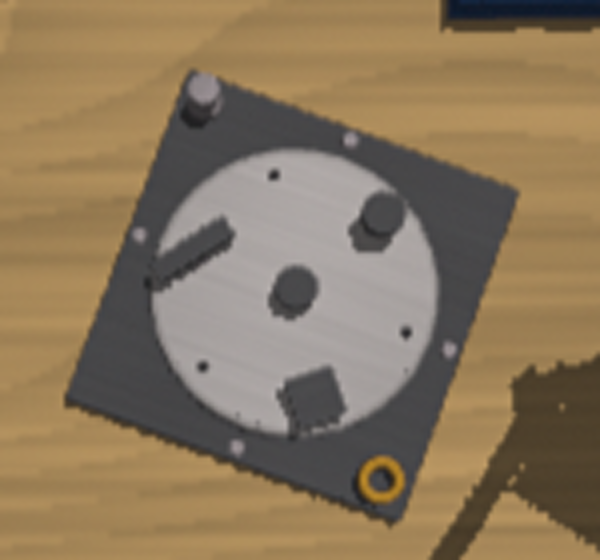

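The centre (295,290), square (312,398) and T (193,252) heads now sit low, at about 0.062 m. The no-go (383,215) still stands at 0.076 m, and the plug and bush have not moved.

```bash
python3 -c "
from plant import robot
print(robot.close_job())"
```

```text
the job is handed in; nothing more can be done
None
```

I pressed the centre, square and T pins fully home in that order, at about 7 N each; the no-go pin still stands, the plug and brass ring have not moved, and I handed the job in at about 15 s.

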